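# Pack the photonics kit caddy

## Task

Pack the aluminium kit caddy for the next laser build: stand the round black lens tube in the large round pocket, the round steel post in the small round pocket, the brass laser package in the rectangular pocket and the micrometer head in the long narrow pocket, each upright, flat on the floor of its pocket and about in the middle. Leave the square lens mount and the square steel pillar standing where they are.

Things in the scene. Friction and masses are not known exactly. Their poses are not given: they have to be found in the camera images.
- lens_tube: The round lens tube, to be packed: an upright black cylinder, 50 mm in diameter, 34 mm tall, with a lens in a bright ring on its top face. Goes to tube_nest. Stands on the bench at the start. About 150 g. Origin: centre of the underside; z up.
- post: The round post, to be packed: a plain stainless steel cylinder standing upright, 36 mm in diameter, 60 mm tall, small dark tapped hole in the top. Goes to post_nest. About 450 g. Origin: centre of the underside; z up.
- package: The laser package, to be packed: a rectangular brass-gold block, 56 (x) x 30 (y) x 34 (z) mm, black window on top. Goes to package_nest. About 300 g. Origin: centre of the underside; z up. x along the 56 mm side.
- micrometer: The micrometer head in its mounting block, to be packed: a black block 30 (x) x 26 (y) x 34 (z) mm standing on the bench, with a steel thimble (20 mm diameter) sticking out of its +x face to x = +39 mm and a thin steel spindle (8 mm diameter) out of its -x face to x = -38 mm, both with their axis 13 mm above the underside. Grip the block across y. Goes to micrometer_nest, either way round. About 120 g. Origin: centre of the block's underside; z up.
- square_mount: A look-alike that stays where it is: a black lens mount with the same lens on top, but square, 50 x 50 mm, 34 mm tall. Origin: centre of the underside; z up.
- square_pillar: A look-alike that stays where it is: a steel pillar with a tapped hole on top, but square in section, 36 x 36 mm, 60 mm tall. Origin: centre of the underside; z up.
- tube_nest: Grey insert 102 x 78 x 9 mm, fixed level 5 mm above the bench in the shallow aluminium caddy (220 x 170 mm, rim 14 mm over the bench; four inserts, two by two, 104 mm apart in x, 80 in y). It has the large round pocket, 66 mm in diameter, for the lens tube. Origin: centre of its underside, below the pocket's middle; x along 102, y along 78, z up. Black pocket floor 3 mm and top face 9 mm above the origin.
- post_nest: Grey insert 102 x 78 x 9 mm, fixed level 5 mm above the bench in the shallow aluminium caddy (220 x 170 mm, rim 14 mm over the bench; four inserts, two by two, 104 mm apart in x, 80 in y). It has the small round pocket, 52 mm in diameter, for the post. Origin: centre of its underside, below the pocket's middle; x along 102, y along 78, z up. Black pocket floor 3 mm and top face 9 mm above the origin.
- package_nest: Grey insert 102 x 78 x 9 mm, fixed level 5 mm above the bench in the shallow aluminium caddy (220 x 170 mm, rim 14 mm over the bench; four inserts, two by two, 104 mm apart in x, 80 in y). It has the rectangular pocket 72 mm (x) by 44 mm (y), for the package. Origin: centre of its underside, below the pocket's middle; x along 102, y along 78, z up. Black pocket floor 3 mm and top face 9 mm above the origin.
- micrometer_nest: Grey insert 102 x 78 x 9 mm, fixed level 5 mm above the bench in the shallow aluminium caddy (220 x 170 mm, rim 14 mm over the bench; four inserts, two by two, 104 mm apart in x, 80 in y). It has the long narrow pocket, 90 mm (x) by 42 mm (y), for the micrometer head. Origin: centre of its underside, below the pocket's middle; x along 102, y along 78, z up. Black pocket floor 3 mm and top face 9 mm above the origin.
Things that resemble listed ones, but are neither listed nor needed, are in the scene too. What is shaped like the post but red is not meant.

How it is judged:
At the end, for the whole second after the job is handed in: The lens tube, post, package and micrometer head each stand in their own pocket: within 12 mm of its centre, underside on the pocket floor (within 3 mm), upright within 0.1 rad, at rest (under 0.02 m/s); the square mount and the square pillar stand upright within 20 mm of where they began (horizontal distance between lens_tube and tube_nest below 0.012 m and z of lens_tube in the frame of tube_nest between 0 and 0.006 m and angle between each of lens_tube, post, package, micrometer, square_mount, square_pillar's own z axis and vertical below 0.1 rad and linear speed of each of lens_tube, post, package, micrometer below 0.02 m/s and horizontal distance between post and post_nest below 0.012 m and z of post in the frame of post_nest between 0 and 0.006 m and horizontal distance between package and package_nest below 0.012 m and z of package in the frame of package_nest between 0 and 0.006 m and horizontal distance between micrometer and micrometer_nest below 0.012 m and z of micrometer in the frame of micrometer_nest between 0 and 0.006 m and distance of each of square_mount, square_pillar from where it was at the start of the episode below 0.02 m); the robot touches nothing.
It fails at once if the square mount (a look-alike) is moved from its place by more than 20 mm (distance of square_mount from where it was at the start of the episode above 0.02 m).
It fails at once if the square pillar (a look-alike) is moved from its place by more than 20 mm (distance of square_pillar from where it was at the start of the episode above 0.02 m).
It also fails if it takes over 107 s, if anything falls off the work surface, if the arm or the gripper's body presses on something with over 40 N, if the wrist force passes 120 N, or if a joint passes its speed limit or range.

## Robot

A 6-joint arm with a two-finger parallel gripper is mounted at the origin on the work surface. World frame = base frame: x ahead of the robot, y to its left, z up, the work surface at z = 0. Lengths are in m, angles in rad, forces in N, time in s.
With the tool pointing down it reaches from about 0.325 to 0.85 m from the base axis. Payload 15.5 kg.
Tool frame: the origin (TCP) lies on the centre line of the jaws, within the pads' length; the fingertips stand 17 mm ahead of it and the grasp point (between the pads) lies 2 mm behind it (robot.tcp_to_tips is the distance from the TCP to the fingertips, in m); z points along the fingers, y is the line along which they close (so a half turn about z gives the same grasp; the last joint's range is limited). The gripper opens to 91 mm and grips with 3 to 60 N. Pads are 32 mm wide; open, the fingers measure 118 mm over their backs; the gripper's body (76 mm by 178 mm) begins 60 mm behind the grasp point.
Start: joints at [1.194, 0.494, 1.345, -0, 1.302, -0.096], TCP at [0.174, 0.6, 0.231] pointing down, gripper open.
Joint ranges: [-2.91, 2.91], [-0.82, 2.16], [0.22, 2.67], [-1.22, 4.37], [0.12, 2.79], [-3.08, 3.08]. Speed limits (rad/s): [1.89, 1.89, 2.57, 3.01, 3.01, 3.01].

## Interface

Orientations are given as a unit quaternion [w, x, y, z].
In Python, from workcell import telemetry, grab_frame, camera_info, robot gives the robot as it stands.
- The arm moves only by the tool move_arm, never from a script. Its argument "rows" is a list of rows, each an object of numbers: "gripper": the finger opening in mm, from 0 to 91.2; "x", "y", "z": the shift along the world's x, y, z in mm; "ax", "ay", "az": the turn, a rotation vector about the world's x, y, z in rad. In form: [{"gripper": .., "x": .., "y": .., "z": .., "ax": .., "ay": .., "az": ..}, ...]. A call has 1 to 10 rows; each row is the pose to reach, as a shift and turn from the pose commanded when the call began; what a row does not reach only later rows make up. A row lasts 1/8 s, in which the tool goes at most 62.5 mm and 10.7 degrees, less where a joint would pass 70% of its speed; a pose out of reach is approached as far as the arm can. A call with a gripper value outside its range is refused whole. The fingers move at their own pace and stop on an object; "grip_force" is the grip in N (left out, the last holds). Time passes only in rows, so rows that repeat a pose let the fingers close. It gives the time, the measured TCP pose, the force, the opening and the grip force at its end, in the units of the state.
- telemetry.observe(): the state, without advancing time (a new reading comes with each control period).
- grab_frame(name): name is "side" or "top" or "wrist"; returns the picture (400x640x3 uint8, red, green, blue); there is no depth.
- camera_info(name): a dict with "K" (3x3 intrinsics, pixels), "R" (3x3) and "t" (3): a world point X has camera coordinates R X + t. Camera axes: x right, y down, z forward; pixel columns grow to the right and rows downward; lengths in m; the calibration is good to about 2 mm. A picture is of the moment at which its call begins: read the wrist's pose just before it. camera_info takes no time and is no camera call; for the wrist camera it gives the pose at the moment of the call.
- robot.sign_off(): hands the job in; it is judged then, once.
The state is a dict: "t": time; "joint_pos": joint angles; "dq": joint speeds; "joint_efforts": joint torques, N m; "ee_pos": TCP position; "orientation": TCP orientation; "ft_force": force on the tool from outside, world axes, zero at the start; "torque": the same for the moment, N m; "grip_width": finger opening in m; "grip_force": force on a finger pad.
Only numpy, scipy, OpenCV 4.12 (cv2) and the standard library are available. Lean on these libraries where they do the work, as an engineer would, in place of code of your own. Each camera call takes 0.05 s, during which the arm holds its last target. There are 200 camera calls.

## Working session

There is one attempt and no reset: what is moved stays moved. The work goes in short steps, Python scripts to look and compute and a tool call to move; the robot and the scene stay as the last step left them, time stands still between calls to the robot, and variables do not carry over. Pictures are saved under pics/ and viewed, at most 14 in all, crops included, and the job is handed in when it is done.

Besides the shell and the picture viewer there is one more tool, called after "Call:" in YAML: its name, and indented under it one key for each argument. move_arm: Moves the arm, as the interface text tells. Its arguments: {"type":"object","properties":{"rows":{"type":"array","items":{"type":"object","properties":{"gripper":{"type":"number"},"x":{"type":"number"},"y":{"type":"number"},"z":{"type":"number"},"ax":{"type":"number"},"ay":{"type":"number"},"az":{"type":"number"}}}},"grip_force":{"type":"number"}},"required":["rows"]}

```bash
mkdir -p pics; ls
python3 - <<'E'
from workcell import telemetry, grab_frame, camera_info, robot
import cv2
for n in ("top","side"):
    cv2.imwrite(f"pics/{n}0.png",grab_frame(n)[:,:,::-1])
    c=camera_info(n);print(n,c)
print(telemetry.observe())
E
```

```text
pics
top {'K': array([[433.56467934,   0.        , 322.47669457],
       [  0.        , 433.56467934, 209.4240681 ],
       [  0.        ,   0.        ,   1.        ]]), 'R': array([[ 0.01414393, -0.99987134, -0.00756657],
       [-0.98987957, -0.01293315, -0.14131939],
       [ 0.14120335,  0.0094888 , -0.98993514]]), 't': array([-0.00437405,  0.50742184,  1.04721584])}
side {'K': array([[399.2015701 ,   0.        , 318.64989343],
       [  0.        , 399.2015701 , 192.70117741],
       [  0.        ,   0.        ,   1.        ]]), 'R': array([[ 0.85796037, -0.51355963,  0.01266941],
       [-0.315079  , -0.54553441, -0.77660635],
       [ 0.40574527,  0.66230561, -0.62985876]]), 't': array([-0.44061479,  0.19566816,  0.57327103])}
{'t': 0.1, 'joint_pos': array([ 1.19352892e+00,  4.94153385e-01,  1.34603628e+00, -2.74550470e-05,
        1.30246554e+00, -9.54868979e-02]), 'dq': array([ 8.37752135e-04, -1.30072171e-03, -2.86580429e-03, -8.79738106e-05,
       -1.51860990e-03,  2.41346645e-03]), 'joint_efforts': array([ 1.00691846e-03, -8.80236268e+01, -3.82547414e+01,  7.09913671e-02,
        4.80758026e-02, -4.88008175e-05]), 'ee_pos': array([0.17367929, 0.60007467, 0.2303889 ]), 'orientation': array([-1.11548945e-04,  1.40420973e-01,  9.90091747e-01, -5.19601799e-04]), 'ft_force': array([0.03968156, 0.45641776, 0.58748912]), 'torque': array([-0.04900616, -0.02721283,  0.03110836]), 'grip_force': 0.0, 'grip_width': 0.09119350572619592}
```

View pics/top0.png

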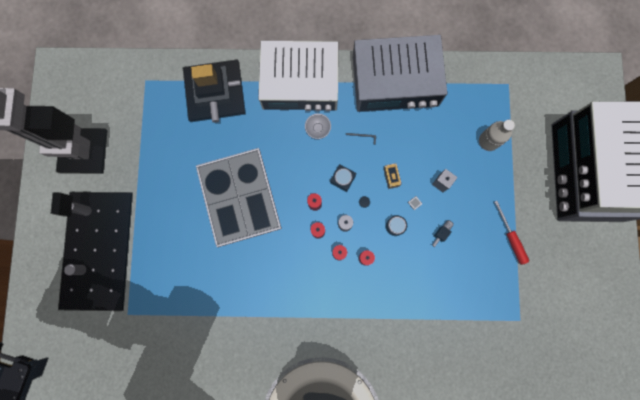

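View pics/side0.png

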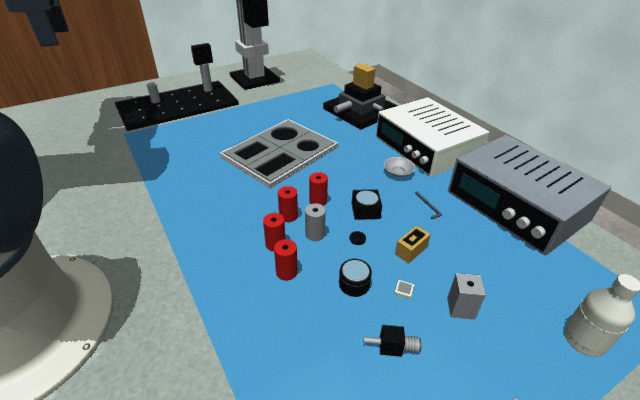

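Top view: the lens candidates are a round one at (397,225) and a square one at (344,177). The round one is the tube. The steel candidates are a round one at (345,222) and a square one at (446,180). The round one is the post, and the four red cylinders around it are decoys. The package is at (392,175), the micrometer at (443,233) and the caddy at (238,197). I'll confirm these in one enlarged crop.

Run:
```python
import cv2
im=cv2.imread("pics/top0.png")
a=cv2.resize(im[145:275,295:465],None,fx=4.6,fy=4.6,interpolation=cv2.INTER_CUBIC)
b=cv2.resize(im[140:255,185:290],None,fx=5,fy=5,interpolation=cv2.INTER_CUBIC)
cv2.imwrite("pics/c1.png",a);cv2.imwrite("pics/c2.png",b)
```

```text
(no output)
```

View pics/c1.png

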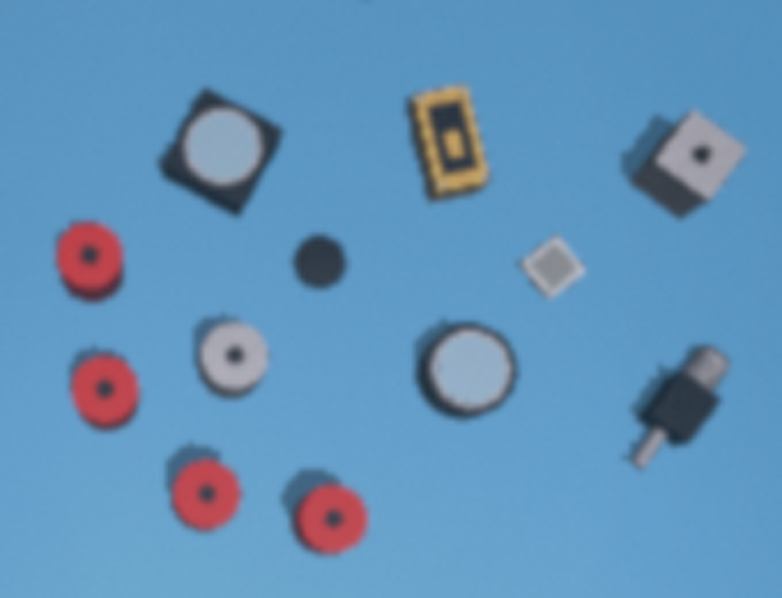

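View pics/c2.png

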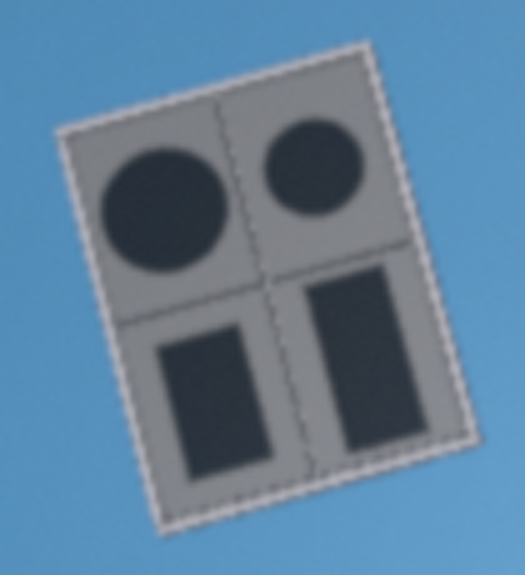

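The crops confirm it: the tube has a round body, at c1 (472,369). The square mount is at (222,150), the round steel post at (234,356) and the square pillar at (702,154). The caddy shows all four pockets clearly. Now to localise them.

```bash
cat > h.py <<'E'
import numpy as np
from workcell import telemetry, grab_frame, camera_info, robot
def ray(c,uv,z):
    K,R,t=c["K"],c["R"],c["t"]; C=-R.T@t
    d=R.T@np.linalg.inv(K)@np.array([uv[0],uv[1],1.]); return (C+d*(z-C[2])/d[2])*1000
def proj(c,X):
    p=c["K"]@(c["R"]@(np.asarray(X)/1000)+c["t"]); return p[:2]/p[2]
E
python3 - <<'E'
from h import *
c=camera_info("top")
A=lambda x,y,z:ray(c,((x+.5)/4.6-.5+295,(y+.5)/4.6-.5+145),z/1000)[:2]
B=lambda x,y,z:ray(c,((x+.5)/5-.5+185,(y+.5)/5-.5+140),z/1000)[:2]
np.set_printoptions(precision=1,suppress=True)
for n,p in dict(tube=(472,369,34),post=(234,356,60),pkg=(450,142,34),pkga=(440,94,34),pkgb=(461,189,34),mic=(679,407,34),mspin=(637,462,13),mthim=(716,358,13),sq=(222,148,34),pil=(702,154,60),r1=(90,256,60),r2=(105,388,60),r3=(206,493,60),r4=(334,518,60),disc=(320,261,8),tile=(552,266,8)).items(): print(n,A(*p))
cor=np.array([B(370,42,14),B(57,130,14),B(161,533,14),B(480,438,14)])
print("corners",cor.tolist(),cor.mean(0),[np.linalg.norm(cor[i]-cor[i-1]) for i in range(4)])
for n,p in dict(tube=(164,210,14),post=(314,167,14),pkg=(215,402,14),mic=(366,358,14)).items(): print("nest",n,B(*p))
E
```

```text
tube [ 471.5 -183.9]
post [473.9 -54.1]
pkg [ 596.7 -173.1]
pkga [ 623.7 -167.8]
pkgb [ 570.5 -178.9]
mic [ 452.4 -295.1]
mspin [ 423.8 -277. ]
mthim [ 481.6 -321.7]
sq [591.8 -47.8]
pil [ 586.  -303.8]
r1 [526.4  23. ]
r2 [456.   13.9]
r3 [401.5 -39.9]
r4 [ 389.4 -106.8]
disc [ 533.8 -104. ]
tile [ 532.6 -233.3]
corners [[670.0394561179645, 171.44133105227957], [621.0642872593081, 332.29323911976036], [413.3408706197233, 268.1162529587284], [463.64127711926585, 108.32305401091361]] [542. 220.] [np.float64(215.8335590000996), np.float64(168.14250947836837), np.float64(217.41136900616726), np.float64(167.52312474400406)]
nest tube [579.5 274.7]
nest post [603.1 198.1]
nest pkg [480.2 243.8]
nest mic [503.8 167.7]
```

Call:
move_arm:
  rows:
    - {"gripper": 60, "x": 296, "y": -800, "z": 90}
    - {"x": 296, "y": -800, "z": 90}
    - {"x": 296, "y": -800, "z": 90}
    - {"x": 296, "y": -800, "z": 90}
    - {"x": 296, "y": -800, "z": 90}
    - {"x": 296, "y": -800, "z": 90}
    - {"x": 296, "y": -800, "z": 90}
    - {"x": 296, "y": -800, "z": 90}
    - {"x": 296, "y": -800, "z": 90}
    - {"x": 296, "y": -800, "z": 90}
  grip_force: 25

```text
invalid input
```

Call:
move_arm:
  rows:
    - {"gripper": 60, "x": 296, "y": -800, "z": 90, "ax": 0, "ay": 0, "az": 0}
    - {"gripper": 60, "x": 296, "y": -800, "z": 90, "ax": 0, "ay": 0, "az": 0}
    - {"gripper": 60, "x": 296, "y": -800, "z": 90, "ax": 0, "ay": 0, "az": 0}
    - {"gripper": 60, "x": 296, "y": -800, "z": 90, "ax": 0, "ay": 0, "az": 0}
    - {"gripper": 60, "x": 296, "y": -800, "z": 90, "ax": 0, "ay": 0, "az": 0}
    - {"gripper": 60, "x": 296, "y": -800, "z": 90, "ax": 0, "ay": 0, "az": 0}
    - {"gripper": 60, "x": 296, "y": -800, "z": 90, "ax": 0, "ay": 0, "az": 0}
    - {"gripper": 60, "x": 296, "y": -800, "z": 90, "ax": 0, "ay": 0, "az": 0}
    - {"gripper": 60, "x": 296, "y": -800, "z": 90, "ax": 0, "ay": 0, "az": 0}
    - {"gripper": 60, "x": 296, "y": -800, "z": 90, "ax": 0, "ay": 0, "az": 0}
  grip_force: 25

```text
t: 1.35
ee_pos: [0.3894, 0.0163, 0.2967]
orientation: [0.0, 0.141, 0.99, 0.0]
ft_force: [0.9, 0.2, -0.1]
grip_width: 0.0601
grip_force: 0.0
```

Call:
move_arm:
  rows:
    - {"gripper": 60, "x": 80, "y": -210, "z": 23, "ax": 0, "ay": 0, "az": 0}
    - {"gripper": 60, "x": 80, "y": -210, "z": 23, "ax": 0, "ay": 0, "az": 0}
    - {"gripper": 60, "x": 80, "y": -210, "z": 23, "ax": 0, "ay": 0, "az": 0}
    - {"gripper": 60, "x": 80, "y": -210, "z": 23, "ax": 0, "ay": 0, "az": 0}
    - {"gripper": 60, "x": 80, "y": -210, "z": 23, "ax": 0, "ay": 0, "az": 0}
    - {"gripper": 60, "x": 80, "y": -210, "z": 23, "ax": 0, "ay": 0, "az": 0}

```text
t: 2.1
ee_pos: [0.4687, -0.1911, 0.319]
orientation: [-0.0, 0.141, 0.99, 0.0]
ft_force: [0.6, 0.5, -0.0]
grip_width: 0.0602
grip_force: 0.0
```

Run:
```python
from h import *
import cv2,pickle
s=telemetry.observe();c=camera_info("wrist");im=grab_frame("wrist")
cv2.imwrite("pics/w1.png",im[:,:,::-1]);pickle.dump(c,open("w1.pkl","wb"))
print(s["ee_pos"],s["joint_pos"],c, -c["R"].T@c["t"])
```

```text
[ 0.46873773 -0.19112854  0.31900737] [-5.05292473e-01  2.43791099e-01  1.49658518e+00  1.66224402e-04
  1.40230850e+00 -1.79412351e+00] {'K': array([[291.27622897,   0.        , 321.62527581],
       [  0.        , 291.27622897, 200.13246301],
       [  0.        ,   0.        ,   1.        ]]), 'R': array([[ 2.78154432e-01,  9.60536314e-01, -3.18521374e-04],
       [ 9.19520422e-01, -2.66181054e-01,  2.89188242e-01],
       [ 2.77691024e-01, -8.07318782e-02, -9.57272197e-01]]), 't': array([ 0.05402159, -0.5393477 ,  0.33152993])} [ 0.38885199 -0.16868881  0.4733546 ]
```

View pics/w1.png

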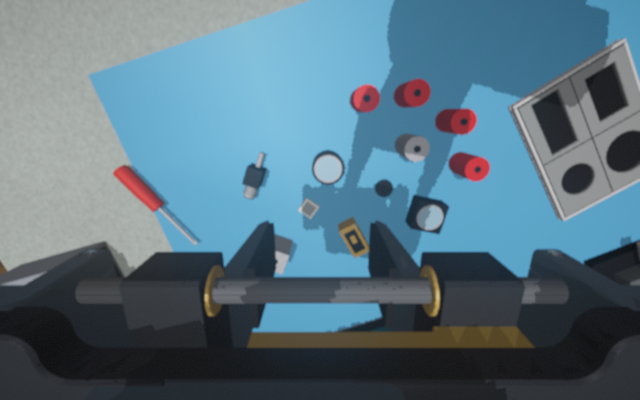

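Wrist view: tube top about (328,168), post top (418,150), package top (354,238), micrometer block (257,176). I'll check these against the top-camera fixes.

Run:
```python
from h import *
import cv2,pickle
c=pickle.load(open("w1.pkl","rb"));np.set_printoptions(precision=1,suppress=True)
W={'tube':((328,168),34,(471.5,-183.9)),'post':((418,150),60,(473.9,-54.1)),'pkg':((354,239),34,(596.7,-173.1)),'sq':((430,216),34,(591.8,-47.8))}
for n,(uv,z,p) in W.items(): print(n,ray(c,uv,z/1000)[:2],p,proj(c,(*p,z)))
print('spin',ray(c,(262,154),.013)[:2],'thim',ray(c,(250,196),.013)[:2])
im=cv2.imread("pics/w1.png")
a=cv2.resize(im[140:210,220:290],None,fx=7,fy=7,interpolation=cv2.INTER_CUBIC)
b=cv2.resize(im[205:270,320:385],None,fx=7,fy=7,interpolation=cv2.INTER_CUBIC)
cv2.imwrite("pics/w1c.png",cv2.hconcat([a[:455],b]) if 0 else cv2.hconcat([cv2.resize(a,(400,400)),cv2.resize(b,(400,400))]))
```

```text
tube [ 469.8 -182.2] (471.5, -183.9) [327.2 169.3]
post [475.6 -52.6] (473.9, -54.1) [416.7 149.1]
pkg [ 595.1 -173.2] (596.7, -173.1) [354.3 239.8]
sq [590.1 -46.4] (591.8, -47.8) [429.3 217.2]
spin [ 423.3 -276.6] thim [ 482.8 -318.7]
```

View pics/w1c.png

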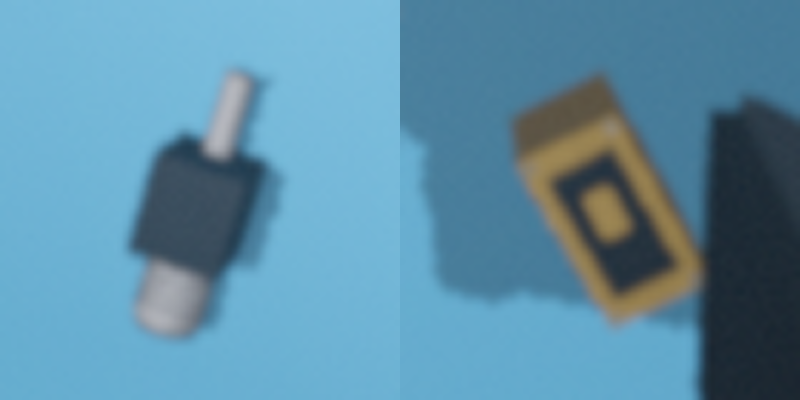

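Run:
```python
from h import *
import pickle
c=pickle.load(open("w1.pkl","rb"))
P=lambda x,y,z:ray(c,((x+.5)/5.714-.5+220,(y+.5)/5.714-.5+140),z/1000)[:2]
f=lambda x,y,z:ray(c,((x+.5)*65/400-.5+320,(y+.5)*65/400-.5+205),z/1000)[:2]
co=np.array([P(163,160,34),P(252,183,34),P(219,276,34),P(132,252,34)]);print(co,co.mean(0))
a=P(240,76,14);b=P(163,328,14);print(a,b,(a+b)/2,np.degrees(np.arctan2(*(b-a)[::-1])))
k=np.array([f(517,160,34),f(613,118,34),f(703,283,34),f(614,325,34)]);print(k,k.mean(0))
post=np.array([474.7,-53.4]);R=[np.array(x) for x in ((526,23),(456,14),(401.5,-40),(389.5,-107))]
for psi in range(0,180,10):
    q=np.radians(psi);y=np.array([np.cos(q),np.sin(q)]);x=np.array([-y[1],y[0]])
    cl=min(np.hypot(max(abs((r-post)@x)-16,0),max(abs((r-post)@y)-41,0))-18 for r in R);print(psi,round(cl,1),end='; ')
```

```text
[[ 435.36514299 -298.96712525]
 [ 447.84885822 -278.23452453]
 [ 469.62092964 -295.43474421]
 [ 456.73021921 -315.82182815]] [ 452.39128751 -297.11455553]
[ 421.43139153 -276.44048956] [ 483.35850342 -321.89011113] [ 452.39494747 -299.16530034] -36.27573559601361
[[603.09097399 -92.03839006]
 [598.40499031 -65.46061076]
 [652.29955016 -50.94477693]
 [658.06012373 -76.36825589]] [627.96390955 -71.20300841]
0 14.2; 10 12.4; 20 13.7; 30 17.8; 40 23.8; 50 23.6; 60 16.8; 70 11.3; 80 8.2; 90 8.5; 100 10.6; 110 10.7; 120 8.8; 130 8.1; 140 10.9; 150 12.5; 160 14.4; 170 15.4;
```

Call:
move_arm:
  rows:
    - {"gripper": 60, "x": -16, "y": -106, "z": -199, "ax": 0, "ay": 0, "az": -0.363}
    - {"gripper": 60, "x": -16, "y": -106, "z": -199, "ax": 0, "ay": 0, "az": -0.363}
    - {"gripper": 60, "x": -16, "y": -106, "z": -199, "ax": 0, "ay": 0, "az": -0.363}
    - {"gripper": 60, "x": -16, "y": -106, "z": -199, "ax": 0, "ay": 0, "az": -0.363}
    - {"gripper": 60, "x": -16, "y": -106, "z": -199, "ax": 0, "ay": 0, "az": -0.363}
    - {"gripper": 60, "x": -16, "y": -106, "z": -199, "ax": 0, "ay": 0, "az": -0.363}
    - {"gripper": 60, "x": -16, "y": -106, "z": -199, "ax": 0, "ay": 0, "az": -0.363}

```text
t: 3.02
ee_pos: [0.454, -0.2972, 0.122]
orientation: [0.001, 0.316, 0.949, -0.0]
ft_force: [0.1, -0.2, -0.1]
grip_width: 0.0596
grip_force: 0.0
```

Run:
```python
from h import *
s=telemetry.observe();q=s["orientation"];print(s["ee_pos"]*1000,np.degrees(2*np.arctan2(q[2],q[1]))-90)
```

```text
[ 454.01181022 -297.17442344  121.9834653 ] 53.11709243727256
```

Call:
move_arm:
  rows:
    - {"gripper": 60, "x": -2, "y": 0, "z": -50, "ax": 0, "ay": 0, "az": 0}
    - {"gripper": 60, "x": -2, "y": 0, "z": -80, "ax": 0, "ay": 0, "az": 0}
    - {"gripper": 60, "x": -2, "y": 0, "z": -94, "ax": 0, "ay": 0, "az": 0}
    - {"gripper": 60, "x": -2, "y": 0, "z": -94, "ax": 0, "ay": 0, "az": 0}
    - {"gripper": 10, "x": -2, "y": 0, "z": -94, "ax": 0, "ay": 0, "az": 0}
    - {"gripper": 10, "x": -2, "y": 0, "z": -94, "ax": 0, "ay": 0, "az": 0}
    - {"gripper": 10, "x": -2, "y": 0, "z": -94, "ax": 0, "ay": 0, "az": 0}
    - {"gripper": 10, "x": -2, "y": 0, "z": -94, "ax": 0, "ay": 0, "az": 0}
    - {"gripper": 10, "x": -2, "y": 0, "z": -94, "ax": 0, "ay": 0, "az": 0}
    - {"gripper": 10, "x": -2, "y": 0, "z": -94, "ax": 0, "ay": 0, "az": 0}

```text
t: 4.28
ee_pos: [0.4514, -0.2978, 0.0268]
orientation: [0.0, 0.317, 0.948, -0.0]
ft_force: [-0.8, 0.9, 6.2]
grip_width: 0.026
grip_force: 25.0
```

Call:
move_arm:
  rows:
    - {"gripper": 10, "x": 0, "y": 0, "z": 50, "ax": 0, "ay": 0, "az": 0}
    - {"gripper": 10, "x": 0, "y": 0, "z": 110, "ax": 0, "ay": 0, "az": 0}
    - {"gripper": 10, "x": 52, "y": 465, "z": 110, "ax": 0, "ay": 0, "az": 0.944}
    - {"gripper": 10, "x": 52, "y": 465, "z": 110, "ax": 0, "ay": 0, "az": 0.944}
    - {"gripper": 10, "x": 52, "y": 465, "z": 110, "ax": 0, "ay": 0, "az": 0.944}
    - {"gripper": 10, "x": 52, "y": 465, "z": 110, "ax": 0, "ay": 0, "az": 0.944}
    - {"gripper": 10, "x": 52, "y": 465, "z": 110, "ax": 0, "ay": 0, "az": 0.944}
    - {"gripper": 10, "x": 52, "y": 465, "z": 110, "ax": 0, "ay": 0, "az": 0.944}
    - {"gripper": 10, "x": 52, "y": 465, "z": 110, "ax": 0, "ay": 0, "az": 0.944}
    - {"gripper": 10, "x": 52, "y": 465, "z": 110, "ax": 0, "ay": 0, "az": 0.944}

```text
t: 5.52
ee_pos: [0.503, 0.1703, 0.1364]
orientation: [0.0, -0.15, 0.989, 0.0]
ft_force: [1.0, -0.4, -0.7]
grip_width: 0.0259
grip_force: 25.0
```

```bash
cat > s.py <<'E'
from h import *
s=telemetry.observe();q=s["orientation"];print(s["t"],s["ee_pos"]*1000,np.degrees(2*np.arctan2(q[2],q[1]))-90,s["grip_width"])
E
python3 s.py
```

```text
5.525 [502.98484471 170.30484126 136.36954956] 107.27481442812521 0.025902840268907892
```

```bash
python3 - <<'E'
from h import *
import cv2
c=camera_info("wrist");im=grab_frame("wrist")[:,:,::-1].copy()
q=np.radians(17.2);X=np.array([np.cos(q),np.sin(q)]);Y=np.array([-X[1],X[0]]);C=np.array([541.8,220.5])
def poly(cx,cy,w,h):
    p=[proj(c,(*(C+X*(cx+a*w/2)+Y*(cy+b*h/2)),14)) for a,b in((1,1),(1,-1),(-1,-1),(-1,1))]
    cv2.polylines(im,[np.round(p).astype(int)],True,(0,255,0),1)
poly(0,0,220,170);poly(-52,-40,90,42);poly(-52,40,72,44)
cv2.imwrite("pics/w2.png",im)
E
python3 s.py
```

```text
5.575 [503.44610097 172.32197504 136.43319237] 107.28620327584113 0.025966504758269098
```

View pics/w2.png

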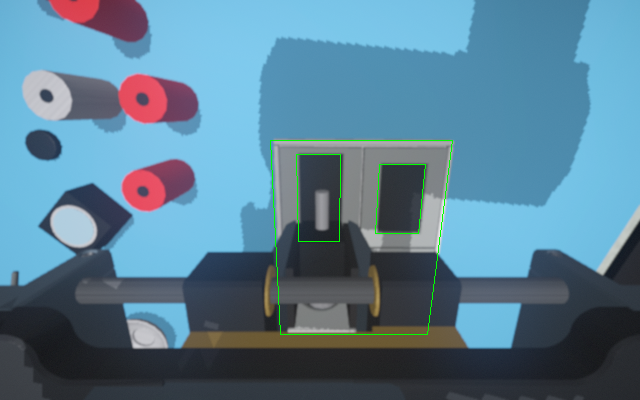

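The outline fits the caddy and both pockets within about 1–2 px. Lowering in two steps.

Call:
move_arm:
  rows:
    - {"gripper": 10, "x": 0, "y": -4, "z": -30, "ax": 0, "ay": 0, "az": 0}
    - {"gripper": 10, "x": 0, "y": -4, "z": -70, "ax": 0, "ay": 0, "az": 0}
    - {"gripper": 10, "x": 0, "y": -4, "z": -80, "ax": 0, "ay": 0, "az": 0}
    - {"gripper": 10, "x": 0, "y": -4, "z": -80, "ax": 0, "ay": 0, "az": 0}

```text
t: 6.08
ee_pos: [0.5031, 0.1632, 0.0565]
orientation: [-0.0, -0.149, 0.989, -0.0]
ft_force: [-0.0, 0.2, -1.4]
grip_width: 0.0259
grip_force: 25.0
```

```bash
python3 s.py
```

```text
6.075 [503.07785432 163.23279184  56.45900761] 107.13758372472213 0.02588088962322489
```

Call:
move_arm:
  rows:
    - {"gripper": 10, "x": 1, "y": 5, "z": -10, "ax": 0, "ay": 0, "az": 0}
    - {"gripper": 10, "x": 1, "y": 5, "z": -21, "ax": 0, "ay": 0, "az": 0}
    - {"gripper": 10, "x": 1, "y": 5, "z": -21, "ax": 0, "ay": 0, "az": 0}
    - {"gripper": 10, "x": 1, "y": 5, "z": -21, "ax": 0, "ay": 0, "az": 0}

```text
t: 6.58
ee_pos: [0.5041, 0.1684, 0.0353]
orientation: [-0.0, -0.149, 0.989, -0.0]
ft_force: [-0.0, 0.0, -0.8]
grip_width: 0.0258
grip_force: 25.0
```

```bash
python3 s.py
```

```text
6.575 [504.10707286 168.35970471  35.31079444] 107.14811523175874 0.025759634929322858
```

Call:
move_arm:
  rows:
    - {"gripper": 50, "x": 0, "y": 0, "z": -0.5, "ax": 0, "ay": 0, "az": 0}
    - {"gripper": 50, "x": 0, "y": 0, "z": -0.5, "ax": 0, "ay": 0, "az": 0}
    - {"gripper": 50, "x": 0, "y": 0, "z": -0.5, "ax": 0, "ay": 0, "az": 0}
    - {"gripper": 50, "x": 0, "y": 0, "z": 40, "ax": 0, "ay": 0, "az": 0}
    - {"gripper": 50, "x": 0, "y": 0, "z": 95, "ax": 0, "ay": 0, "az": 0}
    - {"gripper": 60, "x": 92, "y": -342, "z": 95, "ax": 0, "ay": 0, "az": -0.093}
    - {"gripper": 60, "x": 92, "y": -342, "z": 95, "ax": 0, "ay": 0, "az": -0.093}
    - {"gripper": 60, "x": 92, "y": -342, "z": 95, "ax": 0, "ay": 0, "az": -0.093}
    - {"gripper": 60, "x": 92, "y": -342, "z": 95, "ax": 0, "ay": 0, "az": -0.093}
    - {"gripper": 60, "x": 92, "y": -342, "z": 95, "ax": 0, "ay": 0, "az": -0.093}

```text
t: 7.82
ee_pos: [0.5856, -0.1356, 0.1305]
orientation: [0.0, -0.103, 0.995, -0.0]
ft_force: [1.2, 0.2, -0.0]
grip_width: 0.0601
grip_force: 0.0
```

```bash
python3 s.py
```

```text
7.825 [ 585.60004038 -135.55529675  130.53357608] 101.8071005415569 0.060100368812029833
```

Call:
move_arm:
  rows:
    - {"gripper": 60, "x": 10.5, "y": -39, "z": 0, "ax": 0, "ay": 0, "az": 0}
    - {"gripper": 60, "x": 10.5, "y": -39, "z": 0, "ax": 0, "ay": 0, "az": 0}
    - {"gripper": 60, "x": 10.5, "y": -39, "z": -50, "ax": 0, "ay": 0, "az": 0}
    - {"gripper": 60, "x": 10.5, "y": -39, "z": -75, "ax": 0, "ay": 0, "az": 0}
    - {"gripper": 60, "x": 10.5, "y": -39, "z": -75, "ax": 0, "ay": 0, "az": 0}

```text
t: 8.45
ee_pos: [0.5945, -0.1711, 0.0539]
orientation: [-0.002, -0.103, 0.995, 0.001]
ft_force: [0.2, 0.2, 0.3]
grip_width: 0.0599
grip_force: 0.0
```

```bash
python3 s.py
```

```text
8.45 [ 594.48625011 -171.07914334   53.86125693] 101.84881699021355 0.05993196754982345
```

Call:
move_arm:
  rows:
    - {"gripper": 60, "x": 1, "y": -1.5, "z": -13, "ax": 0, "ay": 0, "az": 0}
    - {"gripper": 60, "x": 1, "y": -1.5, "z": -26, "ax": 0, "ay": 0, "az": 0}
    - {"gripper": 60, "x": 1, "y": -1.5, "z": -26, "ax": 0, "ay": 0, "az": 0}
    - {"gripper": 15, "x": 1, "y": -1.5, "z": -26, "ax": 0, "ay": 0, "az": 0}
    - {"gripper": 15, "x": 1, "y": -1.5, "z": -26, "ax": 0, "ay": 0, "az": 0}
    - {"gripper": 15, "x": 1, "y": -1.5, "z": -26, "ax": 0, "ay": 0, "az": 0}
    - {"gripper": 15, "x": 1, "y": -1.5, "z": -26, "ax": 0, "ay": 0, "az": 0}
    - {"gripper": 15, "x": 1, "y": -1.5, "z": -26, "ax": 0, "ay": 0, "az": 0}
  grip_force: 30

```text
t: 9.45
ee_pos: [0.597, -0.1739, 0.0296]
orientation: [0.0, -0.103, 0.995, -0.0]
ft_force: [-0.5, 1.3, 6.6]
grip_width: 0.0295
grip_force: 29.9
```

```bash
python3 s.py
```

```text
9.45 [ 596.99116856 -173.92015726   29.64969454] 101.81478451230043 0.029487691718464083
```

Call:
move_arm:
  rows:
    - {"gripper": 15, "x": 0, "y": 0, "z": 45, "ax": 0, "ay": 0, "az": 0}
    - {"gripper": 15, "x": 0, "y": 0, "z": 100, "ax": 0, "ay": 0, "az": 0}
    - {"gripper": 15, "x": -116.7, "y": 417, "z": 100, "ax": 0, "ay": 0, "az": 0.094}
    - {"gripper": 15, "x": -116.7, "y": 417, "z": 100, "ax": 0, "ay": 0, "az": 0.094}
    - {"gripper": 15, "x": -116.7, "y": 417, "z": 100, "ax": 0, "ay": 0, "az": 0.094}
    - {"gripper": 15, "x": -116.7, "y": 417, "z": 100, "ax": 0, "ay": 0, "az": 0.094}
    - {"gripper": 15, "x": -116.7, "y": 417, "z": 100, "ax": 0, "ay": 0, "az": 0.094}
    - {"gripper": 15, "x": -116.7, "y": 417, "z": 100, "ax": 0, "ay": 0, "az": 0.094}
    - {"gripper": 15, "x": -116.7, "y": 417, "z": 100, "ax": 0, "ay": 0, "az": 0.094}
    - {"gripper": 15, "x": -116.7, "y": 417, "z": 100, "ax": 0, "ay": 0, "az": 0.094}

```text
t: 10.7
ee_pos: [0.4785, 0.2464, 0.1291]
orientation: [-0.0, -0.152, 0.988, 0.0]
ft_force: [-0.1, -1.3, -3.9]
grip_width: 0.0299
grip_force: 29.9
```

Call:
move_arm:
  rows:
    - {"gripper": 15, "x": 0, "y": 0, "z": 0, "ax": 0, "ay": 0, "az": 0}
    - {"gripper": 15, "x": 0, "y": 0, "z": -50, "ax": 0, "ay": 0, "az": 0}
    - {"gripper": 15, "x": 0, "y": 0, "z": -70, "ax": 0, "ay": 0, "az": 0}
    - {"gripper": 15, "x": 0, "y": 0, "z": -70, "ax": 0, "ay": 0, "az": 0}
    - {"gripper": 15, "x": 0, "y": 0, "z": -70, "ax": 0, "ay": 0, "az": 0}

```text
t: 11.32
ee_pos: [0.4809, 0.2426, 0.0602]
orientation: [0.0, -0.149, 0.989, 0.0]
ft_force: [-0.2, -0.4, -3.5]
grip_width: 0.0298
grip_force: 29.9
```

```bash
python3 s.py
```

```text
11.325 [480.92718589 242.57108216  60.19016375] 107.13987729040196 0.029806799568202896
```

Call:
move_arm:
  rows:
    - {"gripper": 15, "x": -0.5, "y": 1, "z": -11, "ax": 0, "ay": 0, "az": 0}
    - {"gripper": 15, "x": -0.5, "y": 1, "z": -22.5, "ax": 0, "ay": 0, "az": 0}
    - {"gripper": 15, "x": -0.5, "y": 1, "z": -22.5, "ax": 0, "ay": 0, "az": 0}
    - {"gripper": 15, "x": -0.5, "y": 1, "z": -22.5, "ax": 0, "ay": 0, "az": 0}
    - {"gripper": 50, "x": -0.5, "y": 1, "z": -22.5, "ax": 0, "ay": 0, "az": 0}
    - {"gripper": 50, "x": -0.5, "y": 1, "z": -22.5, "ax": 0, "ay": 0, "az": 0}
    - {"gripper": 50, "x": -0.5, "y": 1, "z": -22.5, "ax": 0, "ay": 0, "az": 0}
    - {"gripper": 50, "x": -0.5, "y": 1, "z": 30, "ax": 0, "ay": 0, "az": 0}
    - {"gripper": 50, "x": -0.5, "y": 1, "z": 75, "ax": 0, "ay": 0, "az": 0}

```text
t: 12.45
ee_pos: [0.4795, 0.244, 0.1357]
orientation: [-0.0, -0.15, 0.989, -0.0]
ft_force: [1.6, 0.7, 0.1]
grip_width: 0.0503
grip_force: 0.0
```

Call:
move_arm:
  rows:
    - {"gripper": 75, "x": -10, "y": -426, "z": 0, "ax": 0, "ay": 0, "az": 0}
    - {"gripper": 75, "x": -10, "y": -426, "z": 0, "ax": 0, "ay": 0, "az": 0}
    - {"gripper": 75, "x": -10, "y": -426, "z": 0, "ax": 0, "ay": 0, "az": 0}
    - {"gripper": 75, "x": -10, "y": -426, "z": 0, "ax": 0, "ay": 0, "az": 0}
    - {"gripper": 75, "x": -10, "y": -426, "z": 0, "ax": 0, "ay": 0, "az": 0}
    - {"gripper": 75, "x": -10, "y": -426, "z": 0, "ax": 0, "ay": 0, "az": 0}
    - {"gripper": 75, "x": -10, "y": -426, "z": 0, "ax": 0, "ay": 0, "az": 0}
    - {"gripper": 75, "x": -10, "y": -426, "z": 0, "ax": 0, "ay": 0, "az": 0}
    - {"gripper": 75, "x": -10, "y": -426, "z": 0, "ax": 0, "ay": 0, "az": 0}
    - {"gripper": 75, "x": -10, "y": -426, "z": 0, "ax": 0, "ay": 0, "az": 0}

```text
t: 13.7
ee_pos: [0.4696, -0.1808, 0.1344]
orientation: [-0.0, -0.15, 0.989, 0.0]
ft_force: [0.1, 0.4, 0.6]
grip_width: 0.0752
grip_force: 0.0
```

```bash
python3 s.py
```

```text
13.7 [ 469.58352095 -180.84338011  134.38690654] 107.27443118464228 0.07518462204031474
```

Call:
move_arm:
  rows:
    - {"gripper": 75, "x": 0.5, "y": 0, "z": -50, "ax": 0, "ay": 0, "az": 0}
    - {"gripper": 75, "x": 0.5, "y": 0, "z": -75, "ax": 0, "ay": 0, "az": 0}
    - {"gripper": 75, "x": 0.5, "y": 0, "z": -75, "ax": 0, "ay": 0, "az": 0}
    - {"gripper": 75, "x": 0.5, "y": 0, "z": -75, "ax": 0, "ay": 0, "az": 0}

```text
t: 14.2
ee_pos: [0.4707, -0.1816, 0.0603]
orientation: [0.0, -0.15, 0.989, -0.0]
ft_force: [0.0, 0.1, 0.5]
grip_width: 0.075
grip_force: 0.0
```

```bash
python3 s.py
```

```text
14.2 [ 470.66761415 -181.56960248   60.27781051] 107.25257474310695 0.07503515607255669
```

Call:
move_arm:
  rows:
    - {"gripper": 75, "x": 0, "y": -1.5, "z": -16, "ax": 0, "ay": 0, "az": 0}
    - {"gripper": 75, "x": 0, "y": -1.5, "z": -32, "ax": 0, "ay": 0, "az": 0}
    - {"gripper": 75, "x": 0, "y": -1.5, "z": -32, "ax": 0, "ay": 0, "az": 0}
    - {"gripper": 35, "x": 0, "y": -1.5, "z": -32, "ax": 0, "ay": 0, "az": 0}
    - {"gripper": 35, "x": 0, "y": -1.5, "z": -32, "ax": 0, "ay": 0, "az": 0}
    - {"gripper": 35, "x": 0, "y": -1.5, "z": -32, "ax": 0, "ay": 0, "az": 0}
    - {"gripper": 35, "x": 0, "y": -1.5, "z": -32, "ax": 0, "ay": 0, "az": 0}
    - {"gripper": 35, "x": 0, "y": -1.5, "z": -32, "ax": 0, "ay": 0, "az": 0}

```text
t: 15.2
ee_pos: [0.4704, -0.1835, 0.0279]
orientation: [0.0, -0.15, 0.989, -0.0]
ft_force: [-0.8, 1.0, 7.6]
grip_width: 0.0494
grip_force: 30.0
```

```bash
python3 s.py
```

```text
15.2 [ 470.43689061 -183.5227318    27.93135242] 107.19895757507419 0.04943368533967429
```

Call:
move_arm:
  rows:
    - {"gripper": 35, "x": 0, "y": 0, "z": 50, "ax": 0, "ay": 0, "az": 0}
    - {"gripper": 35, "x": 0, "y": 0, "z": 100, "ax": 0, "ay": 0, "az": 0}
    - {"gripper": 35, "x": 109.3, "y": 457.5, "z": 100, "ax": 0, "ay": 0, "az": 0}
    - {"gripper": 35, "x": 109.3, "y": 457.5, "z": 100, "ax": 0, "ay": 0, "az": 0}
    - {"gripper": 35, "x": 109.3, "y": 457.5, "z": 100, "ax": 0, "ay": 0, "az": 0}
    - {"gripper": 35, "x": 109.3, "y": 457.5, "z": 100, "ax": 0, "ay": 0, "az": 0}
    - {"gripper": 35, "x": 109.3, "y": 457.5, "z": 100, "ax": 0, "ay": 0, "az": 0}
    - {"gripper": 35, "x": 109.3, "y": 457.5, "z": 100, "ax": 0, "ay": 0, "az": 0}
    - {"gripper": 35, "x": 109.3, "y": 457.5, "z": 100, "ax": 0, "ay": 0, "az": 0}
    - {"gripper": 35, "x": 109.3, "y": 457.5, "z": 100, "ax": 0, "ay": 0, "az": 0}

```text
t: 16.45
ee_pos: [0.5795, 0.2772, 0.1274]
orientation: [0.0, -0.151, 0.989, 0.0]
ft_force: [0.2, 0.4, -1.9]
grip_width: 0.0499
grip_force: 30.0
```

Call:
move_arm:
  rows:
    - {"gripper": 35, "x": 0, "y": 0, "z": 0, "ax": 0, "ay": 0, "az": 0}
    - {"gripper": 35, "x": 0, "y": 0, "z": -40, "ax": 0, "ay": 0, "az": 0}
    - {"gripper": 35, "x": 0, "y": 0, "z": -68, "ax": 0, "ay": 0, "az": 0}
    - {"gripper": 35, "x": 0, "y": 0, "z": -68, "ax": 0, "ay": 0, "az": 0}
    - {"gripper": 35, "x": 0, "y": 0, "z": -68, "ax": 0, "ay": 0, "az": 0}

```text
t: 17.08
ee_pos: [0.58, 0.2737, 0.0605]
orientation: [0.0, -0.149, 0.989, 0.0]
ft_force: [-0.5, -0.2, -0.4]
grip_width: 0.0493
grip_force: 30.0
```

```bash
python3 s.py
```

```text
17.075 [579.97758042 273.67905456  60.51469414] 107.16831539965094 0.04933487354515782
```

Call:
move_arm:
  rows:
    - {"gripper": 35, "x": 0, "y": 0.5, "z": -12, "ax": 0, "ay": 0, "az": 0}
    - {"gripper": 35, "x": 0, "y": 0.5, "z": -24.5, "ax": 0, "ay": 0, "az": 0}
    - {"gripper": 35, "x": 0, "y": 0.5, "z": -24.5, "ax": 0, "ay": 0, "az": 0}
    - {"gripper": 35, "x": 0, "y": 0.5, "z": -24.5, "ax": 0, "ay": 0, "az": 0}
    - {"gripper": 68, "x": 0, "y": 0.5, "z": -24.5, "ax": 0, "ay": 0, "az": 0}
    - {"gripper": 68, "x": 0, "y": 0.5, "z": -24.5, "ax": 0, "ay": 0, "az": 0}
    - {"gripper": 68, "x": 0, "y": 0.5, "z": -24.5, "ax": 0, "ay": 0, "az": 0}
    - {"gripper": 68, "x": 0, "y": 0.5, "z": 30, "ax": 0, "ay": 0, "az": 0}
    - {"gripper": 68, "x": 0, "y": 0.5, "z": 90, "ax": 0, "ay": 0, "az": 0}

```text
t: 18.2
ee_pos: [0.5789, 0.2743, 0.1501]
orientation: [-0.001, -0.15, 0.989, -0.0]
ft_force: [1.2, 1.1, -0.1]
grip_width: 0.0677
grip_force: 0.0
```

```bash
python3 s.py
```

```text
18.2 [578.88707528 274.33061753 150.09482468] 107.19798583212929 0.06773621882180245
```

Call:
move_arm:
  rows:
    - {"gripper": 54, "x": -105, "y": -327.5, "z": 0, "ax": 0, "ay": 0, "az": -1.086}
    - {"gripper": 54, "x": -105, "y": -327.5, "z": 0, "ax": 0, "ay": 0, "az": -1.086}
    - {"gripper": 54, "x": -105, "y": -327.5, "z": 0, "ax": 0, "ay": 0, "az": -1.086}
    - {"gripper": 54, "x": -105, "y": -327.5, "z": 0, "ax": 0, "ay": 0, "az": -1.086}
    - {"gripper": 54, "x": -105, "y": -327.5, "z": 0, "ax": 0, "ay": 0, "az": -1.086}
    - {"gripper": 54, "x": -105, "y": -327.5, "z": 0, "ax": 0, "ay": 0, "az": -1.086}
    - {"gripper": 54, "x": -105, "y": -327.5, "z": 0, "ax": 0, "ay": 0, "az": -1.086}
    - {"gripper": 54, "x": -105, "y": -327.5, "z": 0, "ax": 0, "ay": 0, "az": -1.086}
    - {"gripper": 54, "x": -105, "y": -327.5, "z": 0, "ax": 0, "ay": 0, "az": -1.086}
    - {"gripper": 54, "x": -105, "y": -327.5, "z": 0, "ax": 0, "ay": 0, "az": -1.086}

```text
t: 19.45
ee_pos: [0.4747, -0.0522, 0.1494]
orientation: [-0.0, 0.382, 0.924, 0.0]
ft_force: [0.4, -0.1, -0.4]
grip_width: 0.0539
grip_force: 0.0
```

Call:
move_arm:
  rows:
    - {"gripper": 54, "x": 0, "y": 0, "z": -30, "ax": 0, "ay": 0, "az": 0}
    - {"gripper": 54, "x": 0, "y": 0, "z": -50, "ax": 0, "ay": 0, "az": 0}
    - {"gripper": 54, "x": 0, "y": 0, "z": -50, "ax": 0, "ay": 0, "az": 0}
    - {"gripper": 54, "x": 0, "y": 0, "z": -50, "ax": 0, "ay": 0, "az": 0}

```text
t: 19.95
ee_pos: [0.4749, -0.0528, 0.1]
orientation: [0.0, 0.383, 0.924, 0.0]
ft_force: [-0.1, -0.4, 0.1]
grip_width: 0.0542
grip_force: 0.0
```

```bash
python3 s.py
python3 - <<'E'
from h import *
import cv2
c=camera_info("wrist");im=grab_frame("wrist")[:,:,::-1].copy()
print(proj(c,(474.7,-53.4,60)))
a=np.linspace(0,6.28,60)
for x,y in((474.7,-53.4),(526,23),(456,14),(401.5,-40),(389.5,-107)):
    cv2.polylines(im,[np.array([proj(c,(x+18*np.cos(t),y+18*np.sin(t),60)) for t in a]).astype(int)],True,(0,255,0),1)
cv2.imwrite("pics/w3.png",im)
E
```

```text
19.95 [474.85212288 -52.7706793   99.98556916] 45.01052238213137 0.054190006990348316
[322.23921281 232.09794425]
```

View pics/w3.png

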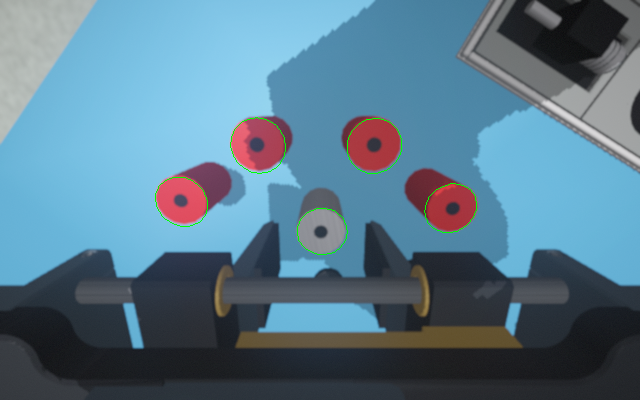

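The round steel post at (321,231) matches its outline and sits between the fingers, clear of the four reds. Descending and gripping.

Call:
move_arm:
  rows:
    - {"gripper": 54, "x": 0, "y": -0.5, "z": -25, "ax": 0, "ay": 0, "az": 0}
    - {"gripper": 54, "x": 0, "y": -0.5, "z": -50, "ax": 0, "ay": 0, "az": 0}
    - {"gripper": 54, "x": 0, "y": -0.5, "z": -64, "ax": 0, "ay": 0, "az": 0}
    - {"gripper": 54, "x": 0, "y": -0.5, "z": -64, "ax": 0, "ay": 0, "az": 0}
    - {"gripper": 20, "x": 0, "y": -0.5, "z": -64, "ax": 0, "ay": 0, "az": 0}
    - {"gripper": 20, "x": 0, "y": -0.5, "z": -64, "ax": 0, "ay": 0, "az": 0}
    - {"gripper": 20, "x": 0, "y": -0.5, "z": -64, "ax": 0, "ay": 0, "az": 0}
    - {"gripper": 20, "x": 0, "y": -0.5, "z": -64, "ax": 0, "ay": 0, "az": 0}
    - {"gripper": 20, "x": 0, "y": -0.5, "z": -64, "ax": 0, "ay": 0, "az": 0}
  grip_force: 40

```text
t: 21.12
ee_pos: [0.4749, -0.0535, 0.0361]
orientation: [0.001, 0.383, 0.924, 0.0]
ft_force: [-1.0, -0.3, 8.9]
grip_width: 0.0355
grip_force: 40.0
```

```bash
python3 s.py
```

```text
21.125 [474.86723675 -53.51726281  36.07750003] 44.978177682658895 0.035533383853226956
```

Call:
move_arm:
  rows:
    - {"gripper": 20, "x": 0, "y": 0, "z": 50, "ax": 0, "ay": 0, "az": 0}
    - {"gripper": 20, "x": 0, "y": 0, "z": 110, "ax": 0, "ay": 0, "az": 0}
    - {"gripper": 20, "x": 128.5, "y": 251, "z": 110, "ax": 0, "ay": 0, "az": 0}
    - {"gripper": 20, "x": 128.5, "y": 251, "z": 110, "ax": 0, "ay": 0, "az": 0}
    - {"gripper": 20, "x": 128.5, "y": 251, "z": 110, "ax": 0, "ay": 0, "az": 0}
    - {"gripper": 20, "x": 128.5, "y": 251, "z": 110, "ax": 0, "ay": 0, "az": 0}
    - {"gripper": 20, "x": 128.5, "y": 251, "z": 110, "ax": 0, "ay": 0, "az": 0}
    - {"gripper": 20, "x": 128.5, "y": 251, "z": 110, "ax": 0, "ay": 0, "az": 0}
    - {"gripper": 20, "x": 128.5, "y": 251, "z": 110, "ax": 0, "ay": 0, "az": 0}

```text
t: 22.25
ee_pos: [0.6022, 0.1972, 0.1451]
orientation: [-0.0, 0.383, 0.924, -0.0]
ft_force: [-0.0, -0.2, -5.4]
grip_width: 0.035
grip_force: 40.0
```

Call:
move_arm:
  rows:
    - {"gripper": 20, "x": 0, "y": 0, "z": -40, "ax": 0, "ay": 0, "az": 0}
    - {"gripper": 20, "x": 0, "y": 0, "z": -78, "ax": 0, "ay": 0, "az": 0}
    - {"gripper": 20, "x": 0, "y": 0, "z": -78, "ax": 0, "ay": 0, "az": 0}
    - {"gripper": 20, "x": 0, "y": 0, "z": -78, "ax": 0, "ay": 0, "az": 0}

```text
t: 22.75
ee_pos: [0.6036, 0.1972, 0.0688]
orientation: [0.001, 0.383, 0.924, 0.0]
ft_force: [0.7, 0.9, -3.9]
grip_width: 0.0353
grip_force: 40.0
```

```bash
python3 s.py
```

```text
22.75 [603.57417727 197.16796462  68.81655059] 44.9393524738677 0.035315029772349425
```

Call:
move_arm:
  rows:
    - {"gripper": 20, "x": 0, "y": 0.5, "z": -12, "ax": 0, "ay": 0, "az": 0}
    - {"gripper": 20, "x": 0, "y": 0.5, "z": -24.5, "ax": 0, "ay": 0, "az": 0}
    - {"gripper": 20, "x": 0, "y": 0.5, "z": -24.5, "ax": 0, "ay": 0, "az": 0}
    - {"gripper": 20, "x": 0, "y": 0.5, "z": -24.5, "ax": 0, "ay": 0, "az": 0}
    - {"gripper": 54, "x": 0, "y": 0.5, "z": -24.5, "ax": 0, "ay": 0, "az": 0}
    - {"gripper": 54, "x": 0, "y": 0.5, "z": -24.5, "ax": 0, "ay": 0, "az": 0}
    - {"gripper": 54, "x": 0, "y": 0.5, "z": -24.5, "ax": 0, "ay": 0, "az": 0}
    - {"gripper": 54, "x": 0, "y": 0.5, "z": 30, "ax": 0, "ay": 0, "az": 0}
    - {"gripper": 54, "x": 0, "y": 0.5, "z": 90, "ax": 0, "ay": 0, "az": 0}

```text
t: 23.88
ee_pos: [0.6024, 0.1979, 0.1582]
orientation: [-0.001, 0.383, 0.924, -0.001]
ft_force: [0.7, -0.3, 0.1]
grip_width: 0.0542
grip_force: 0.0
```

Call:
move_arm:
  rows:
    - {"gripper": 54, "x": -100, "y": -300, "z": 100, "ax": 0, "ay": 0, "az": 0}
    - {"gripper": 54, "x": -100, "y": -300, "z": 100, "ax": 0, "ay": 0, "az": 0}
    - {"gripper": 54, "x": -100, "y": -300, "z": 100, "ax": 0, "ay": 0, "az": 0}
    - {"gripper": 54, "x": -100, "y": -300, "z": 100, "ax": 0, "ay": 0, "az": 0}
    - {"gripper": 54, "x": -100, "y": -300, "z": 100, "ax": 0, "ay": 0, "az": 0}
    - {"gripper": 54, "x": -100, "y": -300, "z": 100, "ax": 0, "ay": 0, "az": 0}
    - {"gripper": 54, "x": -100, "y": -300, "z": 100, "ax": 0, "ay": 0, "az": 0}
    - {"gripper": 54, "x": -100, "y": -300, "z": 100, "ax": 0, "ay": 0, "az": 0}

```text
t: 24.88
ee_pos: [0.5031, -0.1009, 0.257]
orientation: [-0.0, 0.383, 0.924, 0.0]
ft_force: [-1.2, -0.0, -0.0]
grip_width: 0.0539
grip_force: 0.0
```

```bash
python3 s.py
python3 - <<'E'
from h import *
import cv2
a=grab_frame("top")[:,:,::-1];b=grab_frame("side")[:,:,::-1]
f=lambda i:cv2.resize(i,(400,450),interpolation=cv2.INTER_CUBIC)
cv2.imwrite("pics/end.png",cv2.hconcat([f(a[140:252,188:288]),f(b[95:207,205:355])]))
cv2.imwrite("pics/endtop.png",a)
E
```

```text
24.875 [ 503.10655286 -100.87597327  256.96447642] 45.014769920414835 0.053857407524856786
```

View pics/end.png

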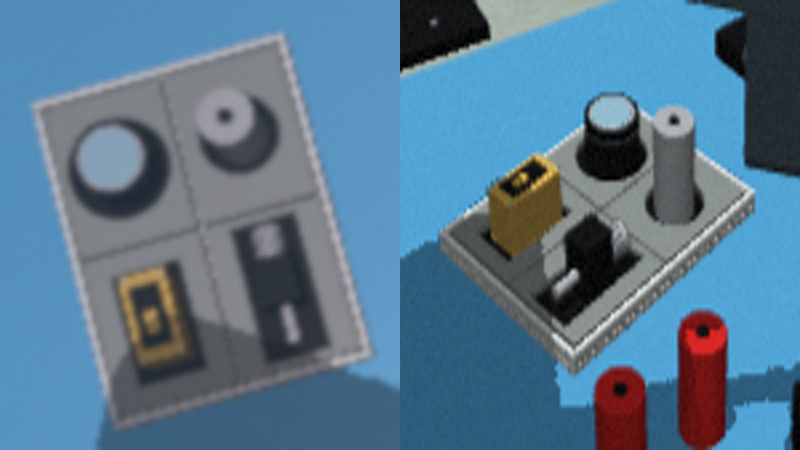

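View pics/endtop.png

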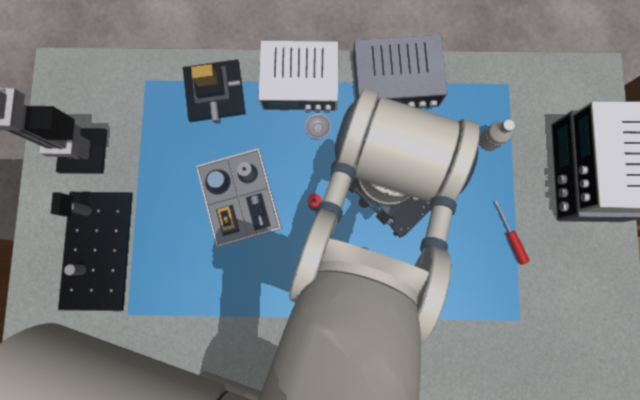

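All four stand upright in their pockets. The offset of their tops from the pockets looks like parallax, so I'll check that numerically.

Run:
```python
from h import *
c=camera_info("top")
for n,x,y,z,g in(("tube",110,157,42,(579.7,274.1)),("post",225,116,68,(603.3,197.7)),("pkg",150,312,42,(480.3,243.3))):
    print(n,ray(c,((x+.5)/4-.5+188,(y+.5)/4.018-.5+140),z/1000)[:2]-g)
```

```text
tube [ 1.3953106  -0.58002077]
post [-1.23631564 -0.6486543 ]
pkg [3.43966718 0.54219515]
```

Measured against their pocket centres, the tube and post are within about 2 mm and the package within about 4 mm, all inside the tolerance. The micrometer stands inside its pocket in both views. Handing in.

```bash
python3 -c "
from workcell import robot
print(robot.sign_off())"
```

```text
the job is handed in; nothing more can be done
None
```

I packed the lens tube, post, package and micrometer head upright in their pockets, never reached for the square mount or pillar, and handed the job in at about 25 s; sign-off returned no verdict.

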